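# Pack the round pastry cutter under the cantilever tray

### The job

Pack the round pastry cutter away in the bottom compartment of the white cantilever box: swing the box's top tray, the one with the bar handle, all the way up and back so that the compartment is open, lift the round cutter off its hook and set it down on the compartment's floor (put it down, do not drop it in), then bring the tray back down until it is fully home on the box. Leave the square cutter hanging on its hook, keep the nozzle and the jar in the tray, and leave the carton and the canister where they stand.

Things in the scene. Friction and masses are not known exactly. Their poses are not given: they have to be found in the camera images.
- bin: white plastic cantilever box, fixed on the counter. Lower bin 160 mm (own x) by 220 mm (own y) by 85 mm high, open on top, walls and floor 4 mm. Origin: centre of its underside; own x points to the back of the box (roughly away from the robot), z up. When home, the top tray (same footprint, 40 mm high) covers it, 86 to 126 mm above the counter. Steel links run outside both end walls (+y, -y), 8 mm proud
- compartment (a point): centre of the floor of the box's bottom compartment, 4 mm above the counter; axes like bin. The compartment is 152 mm (x) by 212 mm (y), empty; its rim is 81 mm above this floor, the underside of the home tray 82 mm
- lift (a joint): swing q (rad) of the two pairs of parallel 115 mm links that carry the tray: 0 = home, 1.75 = stop, fully up and back. The tray stays level and moves from home by 0.115*(cos(0.6)-cos(0.6+q)) m along the box's +x and 0.115*(sin(0.6+q)-sin(0.6)) m up: 176 mm back and 17 mm up at the stop, 50 mm up on the way. Stiff pivots: it stays where left; pushing the handle back from home takes about 12 N
- tray_handle (a point): middle of the tray's handle, a steel bar of 12 mm diameter along the box's own y over the middle of the tray, 161 mm above the counter when home; 90 mm of it is free between two plastic uprights. 65 mm of air below it. The tray's middle cell, 93 mm (y) by 152 mm (x), is empty: fingers can go down before or behind the bar and push it, or pinch it from above. Moves with the tray, axes stay parallel to bin
- tray_floor (a point): centre of the top tray's floor (upper side), 71 mm below the handle's middle; moves with the tray, axes parallel to bin. The two end cells, 56 mm wide (y), hold the nozzle and the jar
- rack: fixed counter rack of black bar: wooden base 110 by 300 by 15 mm, two posts 270 mm apart, crossbar (12 mm) along its own y at 185 mm height. Two J hooks of 8 mm bar stand out from the crossbar to its own -x (roughly towards the robot) at own y +65 and -65 mm: level for 50 mm, centre at 185 mm height, then turned up, the end 12 mm higher and 60 mm out. Origin: between the feet of the posts, on the counter
- hook0 (a point): top of the level part of the J hook at the rack's own y = +65 mm, 30 mm out from the crossbar, where the bow of a cutter rests (189 mm high); axes like rack
- hook1 (a point): the same point of the J hook at the rack's own y = -65 mm
- round_cutter: round steel pastry cutter, 110 g: closed-top ring, 72 mm diameter, 30 mm high; on it a bow of flat strap, 46 mm wide over its two legs (own y), 16 mm deep (own x), top at 70 mm, its underside at 67 mm; legs straight from 30 to 59 mm. Origin: centre of the lower edge, z up. Hangs upright on one of the hooks, axes as the rack's. It comes off by rising 12 to 29 mm, then going out along the rack's -x by 50 mm
- square_cutter: square steel cutter, 62 by 62 by 30 mm, with the same bow handle; hangs on the other hook and stays there. Origin: centre of its lower edge
- nozzle: large steel piping nozzle, a cone 42 mm wide and 50 mm high, standing in the tray's end cell at own -y of the box; stays in the tray. Origin: centre of its underside
- jar: small amber jar with a steel lid, 42 mm wide and 50 mm high, in the tray's end cell at own +y of the box; stays in the tray. Origin: centre of its underside
- carton: open white carton, 130 by 200 by 55 mm, to the robot's right; leave alone
- canister: clear canister with a wooden lid, 90 mm wide and 130 mm high, far to the right; leave alone
Mind the look-alikes: they are no part of the job. What is shaped like the jar but yellow is not meant.

How it is judged (in metres and radians):
On the way, in this order (a step that is already met when the one before it is completed fails the run):
1. the tray is swung fully up and back (beyond 1.5 rad) (value of joint lift above 1.5 rad), for 0.2 s.
2. with the tray up (beyond 1.4 rad), the round cutter is set down in the compartment: still held by the fingers, with its lower edge less than 20 mm above the floor (value of joint lift above 1.4 rad and x of round_cutter in the frame of compartment between -0.055 and 0.055 m and y of round_cutter in the frame of compartment between -0.085 and 0.085 m and z of round_cutter in the frame of compartment below 0.02 m and contact force between the fingers and round_cutter above 0.3 N), for 0.05 s.
At the end, for the whole second after the job is handed in: tray home (lift below 0.05 rad) and still; round cutter at rest in the bottom compartment (origin within 55 mm (x) and 85 mm (y) of its centre, under 45 mm above its floor); square cutter within 30 mm of its start; nozzle and jar in the tray (value of joint lift below 0.05 rad and velocity of joint lift between -0.05 and 0.05 rad/s and x of round_cutter in the frame of compartment between -0.055 and 0.055 m and y of round_cutter in the frame of compartment between -0.085 and 0.085 m and z of round_cutter in the frame of compartment between -0.005 and 0.045 m and linear speed of round_cutter below 0.02 m/s and distance of square_cutter from where it was at the start of the episode below 0.03 m and x of nozzle in the frame of tray_floor between -0.078 and 0.078 m and y of nozzle in the frame of tray_floor between -0.108 and 0.108 m and z of nozzle in the frame of tray_floor between -0.01 and 0.035 m and x of jar in the frame of tray_floor between -0.078 and 0.078 m and y of jar in the frame of tray_floor between -0.108 and 0.108 m and z of jar in the frame of tray_floor between -0.01 and 0.035 m); the robot touches nothing.
It fails at once if the square cutter is knocked off its hook (it moves more than 60 mm) (distance of square_cutter from where it was at the start of the episode above 0.06 m).
It fails at once if the carton or the canister is shifted by more than 50 mm (distance of any of carton, canister from where it was at the start of the episode above 0.05 m).
It fails at once if the nozzle or the jar leaves the tray (not (x of nozzle in the frame of tray_floor between -0.085 and 0.085 m and y of nozzle in the frame of tray_floor between -0.115 and 0.115 m and x of jar in the frame of tray_floor between -0.085 and 0.085 m and y of jar in the frame of tray_floor between -0.115 and 0.115 m)).
It also fails if it takes over 64 s, if anything falls off the work surface, if the arm or the gripper's body presses on something with over 40 N, if the wrist force passes 120 N, or if a joint passes its speed limit or range.

### The arm

A 6-joint arm with a two-finger parallel gripper is mounted at the origin on the work surface. World frame = base frame: x ahead of the robot, y to its left, z up, the work surface at z = 0. Lengths are in mm, angles in rad, forces in N, time in s.
With the tool pointing down it reaches from about 300 to 750 mm from the base axis. Payload 8.5 kg.
Tool frame: the origin (TCP) lies at the centre of the arm's flange, where the gripper is bolted on; the fingertips stand 166 mm ahead of it and the grasp point (between the pads) lies 147 mm ahead of it (finger_overhang is the distance from the TCP to the fingertips, in mm); z points along the fingers, y is the direction in which the jaws open and shut (so a half turn about z gives the same grasp; the last joint's range is limited). The gripper opens to 88 mm and grips with 3 to 60 N. Pads are 18 mm wide; open, the fingers measure 123 mm over their backs; the gripper's body (75 mm by 187 mm) begins 45 mm behind the grasp point.
Start: joints at [-1.468, 0.381, 1.297, -0, 1.464, -0.215], TCP at [171.857, -522.443, 404.748] pointing down, gripper open.
Joint ranges: [-3.11, 3.11], [-0.89, 2.33], [0.22, 2.48], [-1.42, 4.56], [0.17, 2.85], [-2.88, 2.88]. Speed limits (rad/s): [2.39, 2.39, 3.14, 3.14, 3.14, 3.14].

### API

Orientations are given as a rotation vector (axis times angle).
In Python, from station import * gives the robot as it stands. The module is installed in compiled form; this text tells all that it offers.
- The arm moves only by the tool arm_command, never from a script. Its argument "plan" is text: rows parted by semicolons, each of 5 numbers parted by spaces: the closure, from 0 (fully open) to 1 (shut), then the shift along the tool's x, y, z in mm, then the turn about the tool's z in degrees. A call has 1 to 20 rows; each row shifts and turns the commanded pose from where the row before left it, along the tool's axes as they then stand; what a row does not reach is not made up. A row lasts 1/10 s, in which the tool goes at most 50 mm and 8.59 degrees, less where a joint would pass 70% of its speed; a pose out of reach is approached as far as the arm can. A call with a gripper value outside its range is refused whole. The fingers move at their own pace and stop on an object; the grip force is fixed at half the most. Time passes only in rows, so rows that do not move let the fingers close. It gives the time, the measured TCP pose, the force and the opening at its end, in the units of the state.
- get_obs(): the state, without advancing time (a new reading comes with each control period).
- snapshot(name): name is "scene" or "top" or "wrist"; returns a dict with "img" (420x560x3 uint8, red, green, blue), "depth" (420x560 float32, mm along the optical axis (not along the pixel's ray), 0 where there is no reading), "intrinsics" (3x3 intrinsics, pixels), "D" ([k1, k2, p1, p2, k3] as OpenCV has them; the pictures are not rectified), "xyz" and "orientation" of the camera in the world. Camera axes: x right, y up, looking along -z (the intrinsics and any distortion apply to the point x, -y, -z); pixel columns grow to the right and rows downward; lengths in mm; the calibration is good to about 2 mm. A picture is of the moment at which its call begins.
- sign_off(): hands the job in, once; it reports no verdict.
Trained networks look in a picture, given as the dict that the camera call returned (one of the last four; its "shot" number tells which), for a name from the list of things; names that differ only in an ending like _2 or _b are one class to them, and where a whole thing is asked for, a point or a joint stands for the part that bears it (a point fixed in the world has none). Each returns a list of dicts, best first, with "confidence" (0 to 1); they miss things now and then, are a little off and sometimes report something else, mostly with a low value. They report only what shows in the picture. A call takes as long as a camera call. They do not tell look-alikes from the thing itself.
- regions_of(picture, target): "mask" (420x560 bool, what is visible of it) and "location" ([column, row] in pixels, amid what is visible of it).
The state is a dict: "time": time; "qpos": joint angles; "qvel": joint speeds; "tau": joint torques, N m; "eef_pos": TCP position; "tcp_rot": TCP orientation; "ft_force": force on the tool from outside, world axes, zero at the start; "ft_torque": the same for the moment, N m; "opening": opening from 0.0 (shut) to 1.0 (fully open).
Only numpy, scipy, OpenCV 4.12 (cv2) and the standard library are available. Lean on these libraries where they do the work, as an engineer would, in place of code of your own. Each camera call takes 0.05 s, during which the arm holds its last target.

## Working session

There is one attempt and no reset: what is moved stays moved. The work goes in short steps, Python scripts to look and compute and a tool call to move; the robot and the scene stay as the last step left them, time stands still between calls to the robot, and variables do not carry over. Pictures are saved under pics/ and viewed, and the job is handed in when it is done.

Besides the shell and the picture viewer there is one more tool, called after ">>>" by a JSON object that holds its "op" and its "data". arm_command: Moves the arm, as the interface text tells. Its arguments: {"type":"object","properties":{"plan":{"type":"string"}},"required":["plan"]}

```bash
mkdir -p pics
cat > h.py <<'E'
from station import *
import numpy as np, cv2, pickle
from scipy.spatial.transform import Rotation as R
def Rm(o):
    o=np.array(o,float)
    return o if o.shape==(3,3) else R.from_rotvec(o).as_matrix() if o.size==3 else None
def cloud(s):
    K=np.array(s["intrinsics"]);D=np.array(s["D"],float);d=s["depth"]
    v,u=np.mgrid[0:420,0:560]
    n=cv2.undistortPoints(np.stack([u,v],-1).reshape(-1,1,2).astype(float),K,D).reshape(420,560,2)
    p=np.stack([n[...,0]*d,-n[...,1]*d,-d],-1)
    w=p@Rm(s["orientation"]).T+np.array(s["xyz"])
    w[d<=0]=np.nan
    return w
def save(s,n): cv2.imwrite("pics/"+n+".png",s["img"][...,::-1])
E
python3 - <<'E'
from h import *
print(get_obs())
for n in ["scene","top","wrist"]:
    s=snapshot(n); save(s,n+"0"); pickle.dump(s,open(n+"0.pkl","wb"))
    print(n,s["xyz"],s["orientation"])
    if n=="wrist": continue
    w=cloud(s)
    for t in ["bin","tray_handle","rack","round_cutter","square_cutter","nozzle","jar","carton","canister"]:
        for r in regions_of(s,t)[:3]:
            m=r["mask"]; print(n,t,round(r["confidence"],2),np.round(r["location"]),m.sum(),np.round(np.nanmedian(w[m],0)))
E
```

```text
{'time': 0.0, 'qpos': array([-1.46829526e+00,  3.81194579e-01,  1.29827231e+00,  1.09172622e-05,
        1.46355726e+00, -2.15256598e-01]), 'qvel': array([ 5.13672921e-04,  5.90637388e-05, -9.97590645e-04,  1.10539449e-04,
       -1.14109048e-03, -8.30480854e-05]), 'tau': array([ 2.07101657e-04, -4.37923479e+01, -2.24554628e+01,  7.12920050e-02,
        3.52676748e-02, -9.54937036e-05]), 'eef_pos': array([ 171.85716138, -522.41361398,  404.13445413]), 'tcp_rot': array([-3.10061486e+00, -4.96807478e-01, -1.43659669e-04]), 'ft_force': array([ 0.2630354 , -0.48959885,  0.70403319]), 'ft_torque': array([-0.04646868,  0.01696133,  0.0044787 ]), 'opening': 0.9957653961788205}
scene [1353.30917469    1.9323616   712.25448948] [0.75334438 0.80909126 1.52574479]
scene bin 0.8 [220. 218.] 6640 [ 492. -216.   89.]
scene tray_handle 0.68 [215. 203.] 4051 [ 431. -225.  102.]
scene rack 0.78 [426. 251.] 5315 [481. 281.  16.]
scene round_cutter 0.68 [462. 202.] 774 [462. 338. 150.]
scene square_cutter 0.88 [405. 210.] 849 [498. 217. 149.]
scene nozzle 0.6 [188. 204.] 192 [ 488. -286.  122.]
scene j
[... 519 characters left out ...]
 [326. 205.] 3167 [ 459. -201.   92.]
top rack 0.79 [154. 217.] 3358 [461. 281.  16.]
top round_cutter 0.94 [119. 216.] 609 [441. 333. 153.]
top round_cutter 0.46 [321. 211.] 3320 [ 457. -194.   92.]
top square_cutter 0.61 [167. 200.] 651 [472. 212. 152.]
top nozzle 0.52 [354. 199.] 165 [ 472. -280.  117.]
top jar 0.47 [248. 202.] 189 [488.  -0.  49.]
top jar 0.46 [325. 206.] 2985 [ 460. -201.   92.]
top jar 0.39 [322. 211.] 3309 [ 457. -195.   92.]
top carton 0.59 [440. 239.] 3568 [ 372. -541.    5.]
top canister 0.6 [404. 176.] 1221 [ 530. -430.  121.]
top canister 0.36 [150. 216.] 3514 [462. 280.  16.]
wrist [ 234.28908707 -502.89455286  385.03797542] [-0.22252828  0.16258633 -1.24643594]
```

View pics/scene0.png

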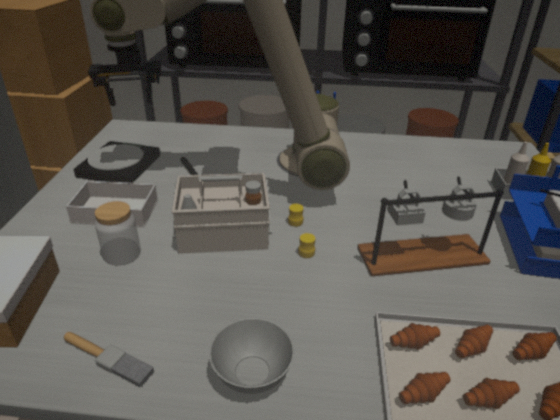

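View pics/top0.png

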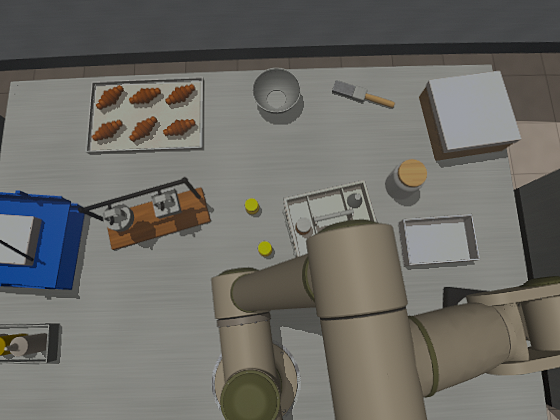

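View pics/wrist0.png

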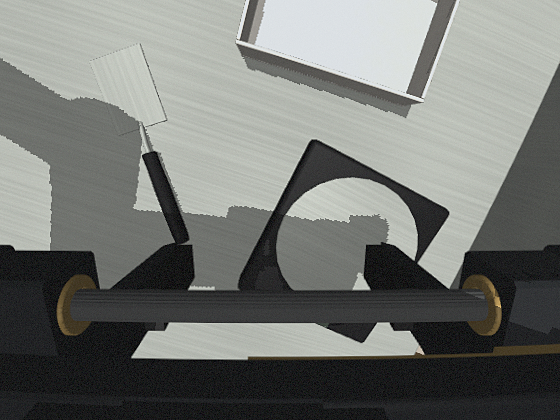

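The scene view shows the box at (220,215), with its tray home. The round cutter hangs at (462,202) and the square one at (405,210). Two yellow look-alike jars stand on the counter at (297,215) and (308,245); the amber one in the tray at (253,190) is the real jar. Next I'll fit the box and the rack.

Run:
```python
from h import *
W=[];C=[]
for n in ["scene","top"]:
    s=pickle.load(open(n+"0.pkl","rb")); w=cloud(s).reshape(-1,3); W.append(w)
    sel=lambda a,b,c,d,e,f:w[(w[:,0]>a)&(w[:,0]<b)&(w[:,1]>c)&(w[:,1]<d)&(w[:,2]>e)&(w[:,2]<f)]
    t=sel(330,620,-350,-80,121,131)
    if len(t)>20:
        r=cv2.minAreaRect(t[:,:2].astype(np.float32)); print(n,"rim",len(t),np.round(t[:,:2].min(0)),np.round(t[:,:2].max(0)),r)
    hd=sel(330,620,-350,-80,150,175)
    if len(hd)>5:
        print("handle",len(hd),hd.mean(0),cv2.fitLine(hd[:,:2].astype(np.float32),cv2.DIST_HUBER,0,.01,.01).ravel(), hd.min(0),hd.max(0))
    cb=sel(380,600,130,420,176,200)
    print("crossbar/hooks",len(cb)); 
    b=sel(380,600,100,450,10,20); print("base",cv2.minAreaRect(b[:,:2].astype(np.float32)))
    # picture plot
    im=np.zeros((600,800,3),np.uint8)
    a=sel(330,640,-360,-60,60,200)
    for p in a: cv2.circle(im,(int((-60-p[1])*1.3),int((640-p[0])*1.3)),1,(int(255*(p[2]<100)),int(255*(110<p[2]<135)),int(255*(p[2]>140))),-1)
    a=sel(380,640,130,420,60,215)
    for p in a: cv2.circle(im,(400+int((420-p[1])*1.3),int((640-p[0])*1.3)),1,(int(255*(p[2]<150)),int(255*(150<p[2]<178)),int(255*(p[2]>178))),-1)
    cv2.imwrite(f"pics/bev_{n}.png",im)
```

```text
scene rim 754 [ 331. -344.] [531. -94.] ((428.382080078125, -219.23353576660156), (169.83299255371094, 225.2169189453125), 11.220352172851562)
handle 240 [ 431.40229403 -219.09868838  161.70486905] [ 1.9544250e-01 -9.8071516e-01  4.3152609e+02 -2.1992578e+02] [ 416.82902169 -269.93011866  150.68010123] [ 449.03911113 -167.37345198  167.65659485]
crossbar/hooks 1029
base ((466.8652648925781, 280.6541442871094), (116.16297912597656, 301.6749572753906), 14.515358924865723)
top rim 539 [ 331. -334.] [527. -91.] ((430.3175048828125, -216.76686096191406), (159.2151336669922, 225.71566772460938), 11.523082733154297)
handle 214 [ 426.1194043  -217.20193148  165.3329614 ] [ 1.8864000e-01 -9.8204631e-01  4.2605081e+02 -2.1739372e+02] [ 406.14448077 -267.84150033  153.79846434] [ 444.65112257 -165.33391736  171.64080023]
crossbar/hooks 859
base ((465.3542785644531, 281.5092468261719), (108.69883728027344, 298.2564697265625), 14.550162315368652)
```

```bash
cd pics; python3 -c "
import cv2
a=cv2.imread('bev_scene.png');b=cv2.imread('bev_top.png');cv2.imwrite('bev.png',cv2.resize(cv2.vconcat([a,b]),(800,1200))[:1200])
cv2.imwrite('bev.png',cv2.vconcat([a[:300],a[300:]]))
s=cv2.imread('scene0.png');t=cv2.imread('top0.png')
cv2.imwrite('crops.png',cv2.vconcat([cv2.hconcat([cv2.resize(s[160:280,350:510],(400,300)),cv2.resize(t[160:280,80:240],(400,300))]),cv2.hconcat([cv2.resize(s[160:280,150:310],(400,300)),cv2.resize(t[160:280,240:400],(400,300))])]))"
```

```text
(no output)
```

View pics/crops.png

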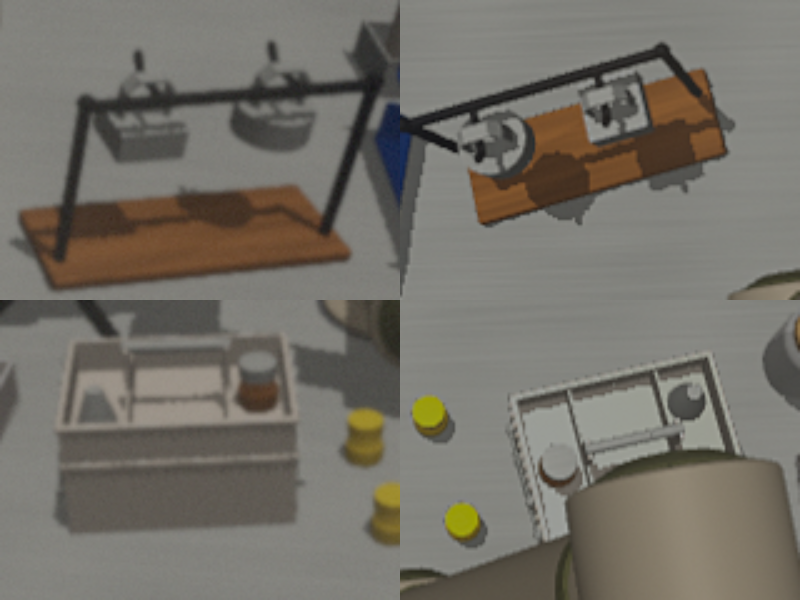

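View pics/bev_scene.png

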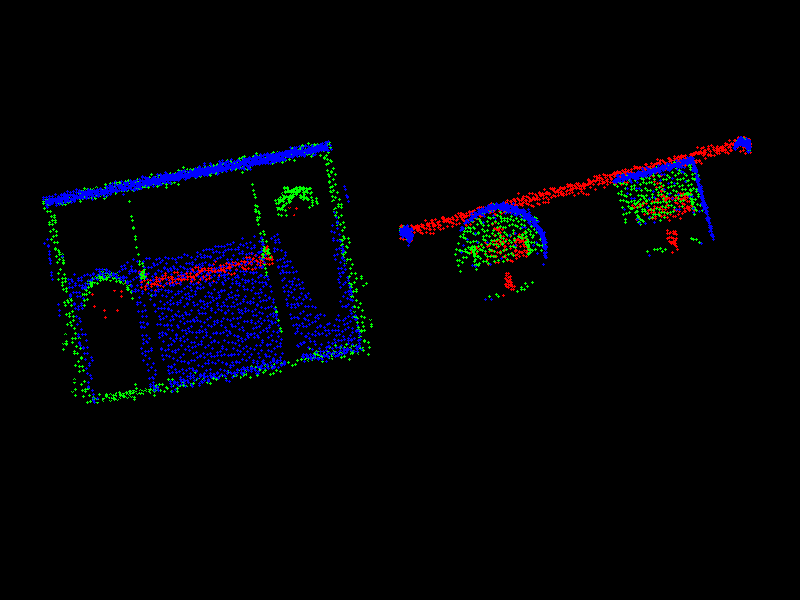

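View pics/bev_top.png

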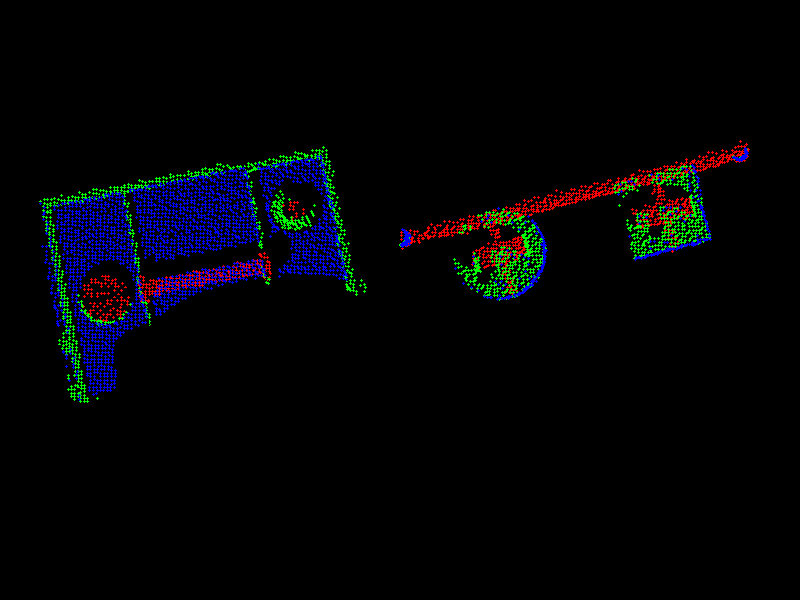

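Round cutter: (462,202) in scene and (119,216) in top, a round ring on hook0 (rack +y). The square one is at (405,210) in scene and (167,200) in top. The enlarged crop confirms both. Next I'll fit the rack more exactly.

Run:
```python
from h import *
from scipy.optimize import least_squares
for n in ["scene","top"]:
    s=pickle.load(open(n+"0.pkl","rb")); w=cloud(s).reshape(-1,3); w=w[np.isfinite(w).all(1)]
    y=np.radians(14.5); X=np.array([np.cos(y),np.sin(y)]);Y=np.array([-X[1],X[0]])
    o=np.array([495,286.]); l=np.c_[(w[:,:2]-o)@X,(w[:,:2]-o)@Y,w[:,2]]
    cb=l[(abs(l[:,0])<10)&(abs(l[:,1])<128)&(l[:,2]>178)&(l[:,2]<200)]
    a=np.polyfit(cb[:,1],cb[:,0],1); print(n,"crossbar x vs y slope,off",a,cb[:,2].mean(),len(cb))
    for c in (1,-1):
        h=l[(l[:,0]>-58)&(l[:,0]<-8)&(abs(l[:,1]-65*c)<45)]
        ring=h[(h[:,2]>148)&(h[:,2]<157)]; bow=h[(h[:,2]>187)&(h[:,2]<196)]
        body=l[(l[:,0]>-80)&(l[:,0]<20)&(abs(l[:,1]-65*c)<45)&(l[:,2]>120)&(l[:,2]<150)]
        print(c,"ring n",len(ring),ring.min(0),ring.max(0)); 
        print(" body",body.min(0),body.max(0)) if len(body) else 0
        print(" bow",len(bow),bow.mean(0),bow.min(0),bow.max(0)) if len(bow) else 0
        if c==1:
            f=least_squares(lambda p:np.hypot(body[:,0]-p[0],body[:,1]-p[1])-36,[-30,65],loss='soft_l1'); print(" circ",f.x,np.std(f.fun))
    pst=l[(abs(l[:,0])<15)&(abs(abs(l[:,1])-135)<15)&(l[:,2]>30)&(l[:,2]<175)]
    for c in (1,-1):
        q=pst[pst[:,1]*c>0]; print("post",c,len(q),q[:,:2].mean(0) if len(q) else '')
    # box
    y=np.radians(11.2); X=np.array([np.cos(y),np.sin(y)]);Y=np.array([-X[1],X[0]]); o=np.array([429,-218.5])
    l=np.c_[(w[:,:2]-o)@X,(w[:,:2]-o)@Y,w[:,2]]
    wl=l[(abs(l[:,0]-80)<8)&(abs(l[:,1])<100)&(l[:,2]>20)&(l[:,2]<120)]
    if len(wl)>20: print("back wall",len(wl),np.polyfit(wl[:,1],wl[:,0],1))
    rm=l[(l[:,2]>121)&(l[:,2]<131)&(abs(l[:,0])<90)&(abs(l[:,1])<125)]
    for nm,m in [("front",(abs(rm[:,0]+79)<8)),("back",(abs(rm[:,0]-79)<8))]:
        print(nm,m.sum(),np.median(rm[m,0]) if m.any() else '')
    for nm,m in [("+y",(abs(rm[:,1]-109)<8)),("-y",(abs(rm[:,1]+109)<8))]:
        print(nm,m.sum(),np.median(rm[m,1]) if m.any() else '')
```

```text
scene crossbar x vs y slope,off [-0.00468429  0.44848559] 186.85999625411233 608
1 ring n 226 [-41.11123889  31.71749663 148.15485581] [ -8.00398072 101.05969868 156.5894869 ]
 body [-66.88490689  30.73605383 120.81744329] [  4.01565182  96.32311848 149.96503156]
 bow 87 [-33.57194391  64.95085506 190.280718  ] [-57.94575726  50.43452039 187.04490487] [-10.33691525  79.79961271 194.22240019]
 circ [-34.74505448  67.93832565] 3.8877774880322358
-1 ring n 222 [-41.59958935 -95.10930666 148.03369717] [ -8.10293572 -31.84223139 156.95726555]
 body [-65.60848059 -95.3190849  120.32598957] [  1.81891598 -30.89909229 149.98239353]
 bow 98 [-33.7617275  -64.88415791 190.37090446] [-57.61155401 -81.08394527 187.0164477 ] [-10.59337582 -47.28585209 194.81566519]
post 1 301 [ -1.08918594 134.45230719]
post -1 284 [   0.70514651 -134.59218335]
back wall 2835 [4.35641828e-04 7.78969924e+01]
front 163 -79.18971829112473
back 299 78.69962725273325
+y 105 108.18706678960815
-y 125 -108.88122878594514
top crossbar x vs y slope,off [ 5.48476706e-04 -5.62631194e+00] 189.9902559061988 404
1 ring n 275 [
[... 203 characters left out ...]
6 190.77195367] [-57.89443361  20.37321573 187.13359998] [ -8.02366438 109.45676984 195.28182813]
 circ [-32.37234745  69.11634085] 6.143963920988631
-1 ring n 272 [-57.97842002 -93.88660911 148.21052319] [ -8.10660751 -30.03001798 156.83933767]
 body [-65.4666042  -94.5327073  121.31794274] [ -4.69734071 -31.40570626 149.97832086]
 bow 158 [-28.04869836 -63.76137085 190.69009804] [ -56.49756203 -108.27536071  187.01273401] [ -8.16156414 -20.26362643 195.96886324]
post 1 85 [ -5.97841383 135.58489351]
post -1 77 [  -8.43579397 -131.56784487]
back wall 189 [3.93989569e-03 7.39628980e+01]
front 9 -76.28892135886758
back 216 76.01422985809782
+y 161 110.72847881363339
-y 116 -106.75469407926525
```

>>> {"op": "arm_command", "data": {"plan": "0 34 -21 0 0;0 34 -21 0 0;0 34 -21 0 0;0 34 -21 0 0;0 34 -21 0 0;0 34 -21 0 0;0 34 -21 0 0;0 34 -21 0 0;0 34 -21 0 0;0 34 -21 0 0;0 0 0 0 -8.3;0 0 0 0 -8.3;0 0 0 0 -8.3;0 0 0 0 -8.3;0 0 0 0 -8.3;0 0 0 0 -8.3;0 0 0 0 -8.3;0 0 0 0 -8.3;0 0 0 0 -8.3;0 0 0 0 -8.3"}}

```text
time: 3.05
eef_pos: [429.2, -216.7, 404.8]
tcp_rot: [1.987, 2.434, -0.0]
ft_force: [-0.3, -0.2, -0.1]
opening: 1.001
```

```bash
cat >> h.py <<'E'
BO=np.array([428.7,-218.5]);BY=11.2
RO=np.array([493.,285.5]);RY=14.5
def st(tgt=None,tool=147):
    o=get_obs();M=R.from_rotvec(o["tcp_rot"]).as_matrix();p=o["eef_pos"]
    print("t",round(o["time"],2),"tcp",np.round(p,1),"xyaw",round(np.degrees(np.arctan2(M[1,0],M[0,0])),2),"zax",np.round(M[:,2],3),"F",np.round(o["ft_force"],1),"op",round(o["opening"],3),"q",np.round(o["qpos"],2))
    if tgt is not None:
        d=np.array(tgt,float)-(p+M[:,2]*tool); print(" tool shift to grasp target",np.round(M.T@d,1))
    return o,M
E
python3 - <<'E'
from h import *
st([428.7,-218.5,161])
s=snapshot("wrist");save(s,"w1");w=cloud(s)
s2=snapshot("top");save(s2,"t1")
h=w.reshape(-1,3);h=h[(h[:,2]>150)&(h[:,2]<175)&(abs(h[:,0]-429)<60)&(abs(h[:,1]+218)<60)]
print(len(h),h.mean(0) if len(h) else '')
E
```

```text
t 3.05 tcp [ 429.2 -216.7  404.8] xyaw 101.55 zax [ 0. -0. -1.] F [-0.3 -0.2 -0.1] op 1.001 q [-0.71  0.26  1.48  0.    1.4  -0.92]
 tool shift to grasp target [-1.6 -0.9 96.8]
2421 [ 424.78636653 -216.33732389  165.15245278]
```

View pics/w1.png

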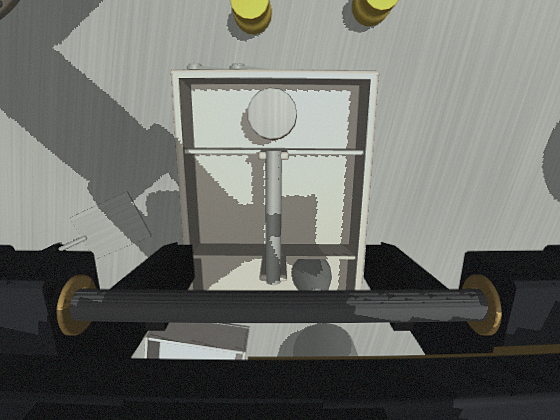

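Wrist view: the bar is at column ~273, rows 150–280, midway between the fingers (190 and 365). The jar (272,113) and nozzle (312,272) are in the end cells. Next I'll go down and pinch the bar.

>>> {"op": "arm_command", "data": {"plan": "0 -1 -1 20 0;0 -1 -1 20 0;0 0 0 20 0;0 0 0 20 0;0 0 0 17 0;1 0 0 0 0;1 0 0 0 0;1 0 0 0 0;1 0 0 0 0;1 0 0 0 0;1 0 0 0 0"}}

```text
time: 4.25
eef_pos: [427.6, -219.0, 308.1]
tcp_rot: [1.994, 2.427, 0.0]
ft_force: [-0.2, 0.7, -0.0]
opening: 0.48
```

Run:
```python
from h import *
st()
# arc rows in q steps: tool y=box x, tool z=down
q=np.linspace(0,1.65,21)
x=115*(np.cos(.6)-np.cos(.6+q));z=115*(np.sin(.6+q)-np.sin(.6))
print(np.round(np.diff(x),1));print(np.round(-np.diff(z),1));print(x[-1],z[-1])
```

```text
t 4.25 tcp [ 427.6 -219.   308.1] xyaw 101.19 zax [ 0.001 -0.    -1.   ] F [-0.2  0.7 -0. ] op 0.48 q [-0.72  0.36  1.64  0.    1.14 -0.92]
[5.7 6.3 6.8 7.4 7.8 8.2 8.6 8.9 9.1 9.3 9.4 9.5 9.5 9.4 9.2 9.  8.8 8.4
 8.1 7.6]
[-7.6 -7.1 -6.6 -6.  -5.4 -4.7 -4.  -3.3 -2.5 -1.8 -1.  -0.2  0.6  1.4
  2.1  2.9  3.6  4.3  5.   5.6]
167.153562327728 24.544533201681872
```

>>> {"op": "arm_command", "data": {"plan": "1 0 0 0 0;1 0 0 0 0;1 0 0 0 0;1 0 0 0 0;1 0 0 0 0;1 0 0 0 0;1 0 0 0 0"}}

```text
time: 4.95
eef_pos: [426.4, -219.3, 307.7]
tcp_rot: [-1.991, -2.425, 0.006]
ft_force: [-13.0, -4.0, 5.3]
opening: 0.119
```

>>> {"op": "arm_command", "data": {"plan": "1 0 2.8 -3.8 0;1 0 2.9 -3.8 0;1 0 3.1 -3.6 0;1 0 3.2 -3.5 0;1 0 3.4 -3.3 0;1 0 3.4 -3.3 0;1 0 3.7 -3.1 0;1 0 3.7 -2.9 0;1 0 3.9 -2.7 0;1 0 3.9 -2.7 0"}}

```text
time: 5.95
eef_pos: [460.2, -212.6, 340.7]
tcp_rot: [-1.992, -2.426, 0.004]
ft_force: [-8.9, -1.9, 3.6]
opening: 0.115
```

Run:
```python
from h import *
st();s=snapshot("scene");save(s,"s2")
```

```text
t 5.95 tcp [ 460.2 -212.6  340.7] xyaw 101.2 zax [-0.004 -0.    -1.   ] F [-8.9 -1.9  3.6] op 0.115 q [-0.67  0.37  1.52 -0.    1.26 -0.86]
```

View pics/s2.png

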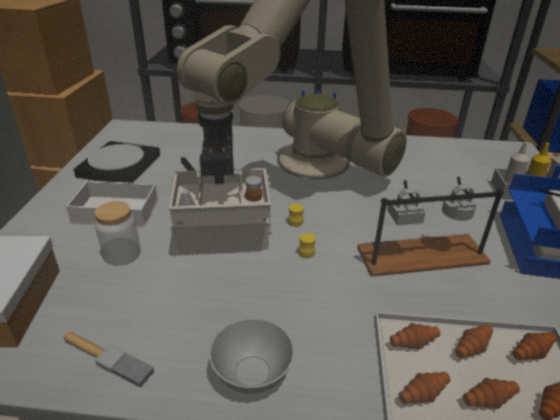

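The tray rises with the bar pinched; it now sits at (220,200), with the nozzle and jar still in it. Forces are low, so I'll carry on along the arc.

>>> {"op": "arm_command", "data": {"plan": "1 0 4.1 -2.4 0;1 0 4.1 -2.3 0;1 0 4.3 -2 0;1 0 4.3 -2 0;1 0 4.4 -1.7 0;1 0 4.5 -1.6 0;1 0 4.5 -1.3 0;1 0 4.6 -1.2 0;1 0 4.6 -1 0;1 0 4.7 -0.8 0;1 0 4.7 -0.5 0;1 0 4.7 -0.5 0;1 0 4.8 -0.1 0;1 0 4.7 -0.1 0;1 0 4.8 0.2 0;1 0 4.7 0.4 0;1 0 4.7 0.6 0;1 0 4.7 0.8 0;1 0 4.6 1 0;1 0 4.6 1.1 0"}}

```text
time: 8.0
eef_pos: [550.6, -194.7, 353.2]
tcp_rot: [-1.993, -2.427, 0.001]
ft_force: [-4.0, -3.2, -6.1]
opening: 0.118
```

>>> {"op": "arm_command", "data": {"plan": "1 0 4.5 1.4 0;1 0 4.5 1.5 0;1 0 4.4 1.7 0;1 0 4.4 1.9 0;1 0 4.2 2.1 0;1 0 4.2 2.2 0;1 0 4.1 2.4 0;1 0 4 2.6 0;1 0 3.8 2.7 0;1 0 3.8 2.9 0;1 0 0 0 0;1 0 0 0 0;1 0 0 0 0"}}

```text
time: 9.3
eef_pos: [591.5, -186.7, 331.1]
tcp_rot: [-1.992, -2.426, 0.001]
ft_force: [-3.7, -3.5, -13.2]
opening: 0.117
```

Run:
```python
from h import *
o,M=st();d=o["eef_pos"][:2]-BO;y=np.radians(BY);print(d@[np.cos(y),np.sin(y)],d@[-np.sin(y),np.cos(y)])
s=snapshot("scene");save(s,"s3")
```

```text
t 9.3 tcp [ 591.5 -186.7  331.1] xyaw 101.2 zax [-0.002  0.001 -1.   ] F [ -3.7  -3.5 -13.2] op 0.117 q [-0.5   0.56  1.21 -0.    1.38 -0.69]
165.8379572568333 -0.4052606755689264
```

View pics/s3.png

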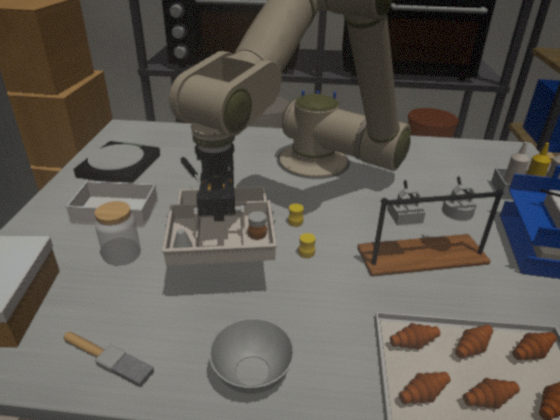

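>>> {"op": "arm_command", "data": {"plan": "0 0 0 0 0;0 0 0 0 0;0 0 0 0 0;0 0 0 0 0;0 0 0 0 0;0 0 0 -15 0;0 0 0 -25 0;0 0 0 -30 0;0 39 -3 0 0;0 39 -3 0 0;0 39 -3 0 0;0 39 -3 0 0;0 39 -3 0 0;0 39 -3 0 0;0 39 -3 0 0;0 39 -3 0 0;0 39 -3 0 0;0 39 -3 0 0;0 39 -3 0 0;0 39 -3 0 0"}}

```text
time: 11.35
eef_pos: [464.4, 267.0, 402.8]
tcp_rot: [1.994, 2.427, 0.001]
ft_force: [0.1, -0.8, -0.1]
opening: 1.005
```

>>> {"op": "arm_command", "data": {"plan": "0 39 -3 0 0;0 39 0 0 0;0.2 0 0 0 -8.5;0.2 0 0 0 -8.5;0.2 0 0 0 -8.5;0.2 0 0 0 -8.5;0.2 0 0 0 -8.5;0.2 0 0 0 -8.5;0.2 0 0 0 -8.5;0.2 0 0 0 -8.5;0.2 0 0 0 -8.5;0.2 0 0 0 -8.5;0.2 0 0 0 -8.3;0.2 0 0 0 0"}}

```text
time: 12.75
eef_pos: [447.0, 341.4, 402.7]
tcp_rot: [-0.399, 3.116, 0.001]
ft_force: [0.0, -0.3, 0.7]
opening: 0.801
```

Run:
```python
from h import *
o,M=st([447.5,341.9,173])
s=snapshot("top");save(s,"t4")
for n in ["scene","wrist"]:
    s=snapshot(n);save(s,n+"4");w=cloud(s)
    y=np.radians(RY); X=np.array([np.cos(y),np.sin(y)]);Y=np.array([-X[1],X[0]])
    l=w.reshape(-1,3);l=np.c_[(l[:,:2]-RO)@X,(l[:,:2]-RO)@Y,l[:,2]]
    h=l[(abs(l[:,0]+30)<40)&(abs(l[:,1]-65)<45)&(l[:,2]>186)&(l[:,2]<196)]
    g=l[(abs(l[:,0]+30)<60)&(abs(l[:,1]-65)<60)&(l[:,2]>147)&(l[:,2]<157)]
    print(n,len(h),h.mean(0) if len(h) else '',len(g),g.min(0) if len(g) else '',g.max(0) if len(g) else '')
```

```text
t 12.75 tcp [447.  341.4 402.7] xyaw -165.42 zax [ 0.  0. -1.] F [ 0.  -0.3  0.7] op 0.801 q [ 0.44  0.4   1.27  0.    1.47 -1.38]
 tool shift to grasp target [-0.5  0.3 82.7]
scene 228 [-13.5039087   63.90600124 189.43266338] 310 [-65.90006393  31.66359394 147.00894504] [  5.38234227 100.94095782 156.85200623]
wrist 4021 [-17.4892002   66.23925696 190.41036803] 4063 [-68.30423224  31.60485016 147.01542514] [  2.88106079 102.82566922 156.87447005]
```

View pics/wrist4.png

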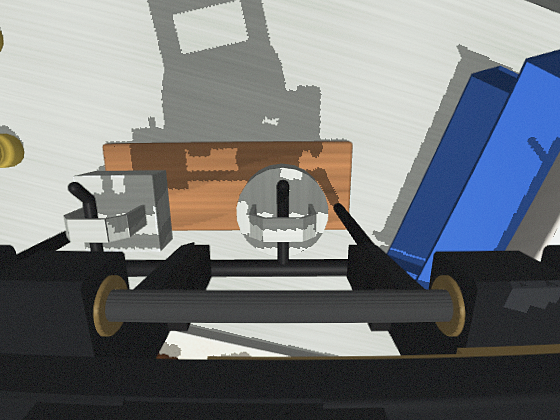

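View pics/scene4.png

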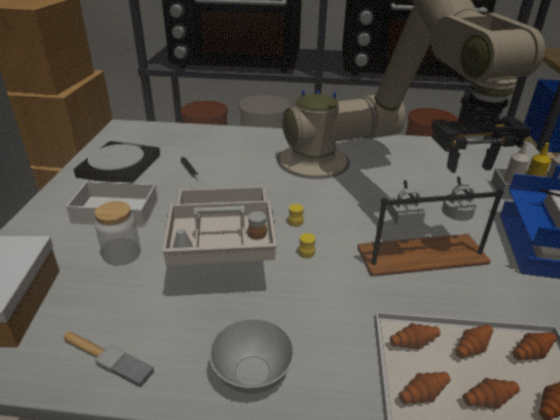

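View pics/t4.png

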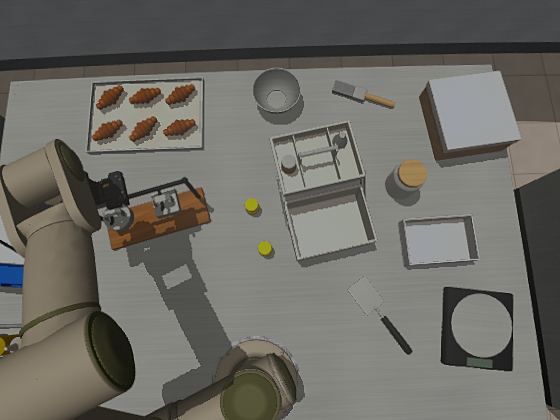

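Wrist view: the round cutter's bow is at (282,228), centred between the fingers (197 and 365). The square cutter is at (120,210) and the blue crate at right. In top the tray is up and back at (320,160), and the compartment is open at (330,225). Next: how tall is the crate under the gripper body?

Run:
```python
from h import *
for n in ["scene0","top0"]:
    w=cloud(pickle.load(open(n+".pkl","rb"))).reshape(-1,3)
    m=(w[:,0]>330)&(w[:,0]<520)&(w[:,1]>390)&(w[:,1]<520)&(w[:,2]>20)
    p=w[m]; print(n,len(p),np.percentile(p[:,2],[50,99,100]) if len(p) else '', p[:,1].min() if len(p) else '')
    p=p[p[:,2]>200]; print(p[:10])
```

```text
scene0 883 [ 95.59353027 194.46843684 196.77310586] 390.01610618045953
[]
top0 403 [ 93.55619166 196.19599858 199.28680021] 390.8988302137724
[]
```

>>> {"op": "arm_command", "data": {"plan": "0.2 0 0 20 0;0.2 0 0 20 0;0.2 0 0 20 0;0.2 0 0 14 0;0.2 0 0 7 0;1 0 0 0 0;1 0 0 0 0;1 0 0 0 0;1 0 0 0 0;1 0 0 0 0;1 0 0 0 0"}}

```text
time: 14.0
eef_pos: [447.1, 341.5, 322.1]
tcp_rot: [-0.396, 3.115, 0.001]
ft_force: [-1.0, 0.1, 4.6]
opening: 0.519
```

Run:
```python
from h import *
st();s=snapshot("wrist");save(s,"w5");s=snapshot("scene");cv2.imwrite("pics/s5.png",cv2.resize(s["img"][100:280,340:560,::-1],(770,630))[:600])
```

```text
t 14.0 tcp [447.1 341.5 322.1] xyaw -165.5 zax [ 0.001  0.001 -1.   ] F [-1.   0.1  4.6] op 0.519 q [ 0.44  0.47  1.4   0.    1.27 -1.38]
```

View pics/s5.png

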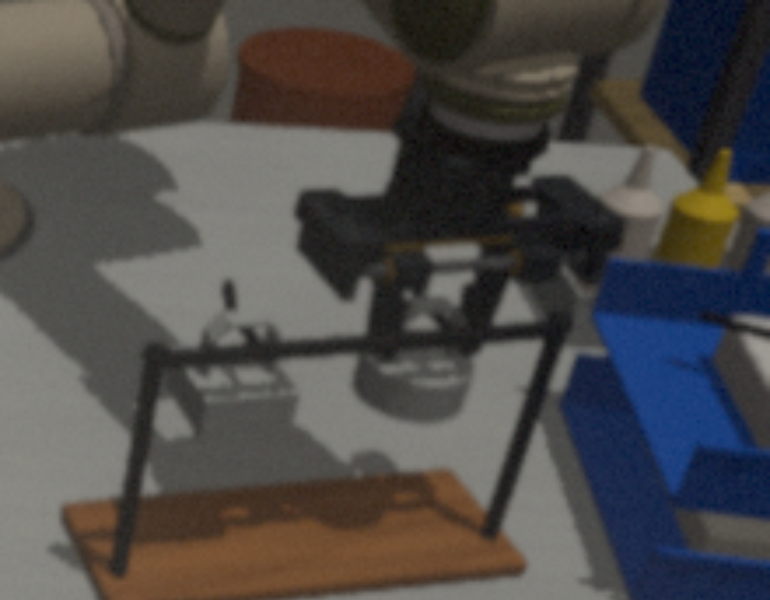

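View pics/w5.png

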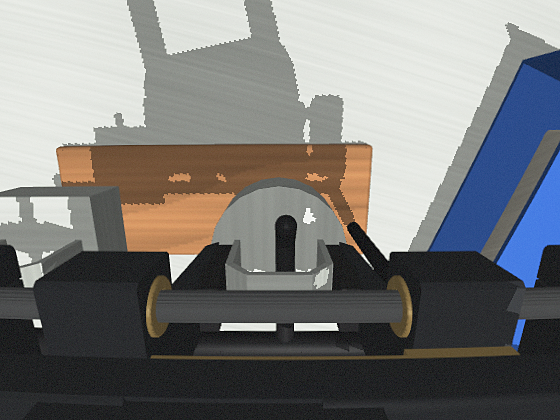

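The bow is held with its legs between the pads (opening 0.519 ≈ 46 mm) and the hook free inside. Next: up 20 mm, then 70 mm out.

>>> {"op": "arm_command", "data": {"plan": "1 0 0 0 0;1 0 0 -4 0;1 0 0 -8 0;1 0 0 -8 0;1 0 0 0 0;1 0 0 0 0"}}

```text
time: 14.7
eef_pos: [447.0, 341.4, 341.6]
tcp_rot: [-0.397, 3.116, 0.0]
ft_force: [-0.2, -0.7, -1.0]
opening: 0.516
```

>>> {"op": "arm_command", "data": {"plan": "1 5 0 0 0;1 10 0 0 0;1 10 0 0 0;1 10 0 0 0;1 10 0 0 0;1 10 0 0 0;1 10 0 0 0;1 10 0 0 0;1 0 0 0 0;1 0 0 -10 0;1 0 0 -20 0;1 0 0 -20 0;1 0 0 -20 0;1 0 0 -10 0;1 0 0 0 0"}}

```text
time: 16.2
eef_pos: [374.7, 322.6, 422.8]
tcp_rot: [-0.396, 3.114, 0.002]
ft_force: [0.3, 0.6, -1.0]
opening: 0.517
```

Run:
```python
from h import *
y=np.radians(BY);c=BO+(-8)*np.array([np.cos(y),np.sin(y)])
st([*c,200])
s=snapshot("wrist");save(s,"w6");s=snapshot("scene");save(s,"s6")
w=cloud(s)
for r in regions_of(s,"square_cutter")[:2]: print("sq",r["confidence"],r["location"],np.nanmedian(w[r["mask"]],0))
for r in regions_of(s,"round_cutter")[:2]: print("rd",r["confidence"],r["location"],np.nanmedian(w[r["mask"]],0))
```

```text
t 16.2 tcp [374.7 322.6 422.8] xyaw -165.5 zax [ 0.003  0.001 -1.   ] F [ 0.3  0.6 -1. ] op 0.517 q [ 0.47  0.27  1.41  0.    1.46 -1.35]
 tool shift to grasp target [  91.8 -537.1   75.2]
sq 0.77 [406.1, 210.5] [499.68417503 216.25983445 149.4605145 ]
sq 0.33 [217.9, 237.0] [ 596.33755106 -191.24013011  123.12679151]
rd 0.66 [458.0, 151.1] [390.39418668 321.80018992 248.0399232 ]
```

View pics/s6.png

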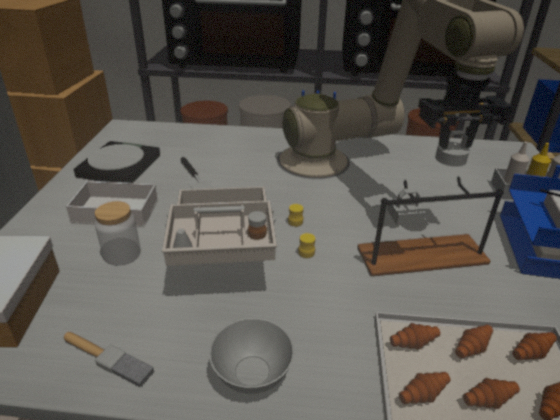

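View pics/w6.png

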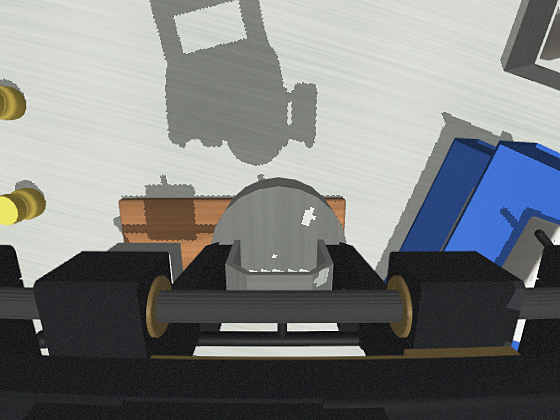

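>>> {"op": "arm_command", "data": {"plan": "1 3 -15 0 0;1 6 -36 0 0;1 6 -36 0 0;1 6 -36 0 0;1 6 -36 0 0;1 6 -36 0 0;1 6 -36 0 0;1 6 -36 0 0;1 6 -36 0 0;1 6 -36 0 0;1 6 -36 0 0;1 6 -36 0 0;1 6 -36 0 0;1 6 -36 0 0;1 6 -36 0 0;1 4 -18 0 0;1 0 0 0 1.7;1 0 0 0 1.6;1 0 0 0 0"}}

```text
time: 18.3
eef_pos: [420.7, -218.9, 421.5]
tcp_rot: [0.307, -3.126, -0.001]
ft_force: [0.2, -0.1, -0.9]
opening: 0.52
```

Run:
```python
from h import *
y=np.radians(BY);c=BO+(-8)*np.array([np.cos(y),np.sin(y)])
st([*c,57])
s=snapshot("wrist");save(s,"w7");s=snapshot("scene");save(s,"s7");s=snapshot("top");save(s,"t7")
```

```text
t 18.3 tcp [ 420.7 -218.9  421.5] xyaw -168.8 zax [-0.  0. -1.] F [ 0.2 -0.1 -0.9] op 0.52 q [-0.73  0.23  1.46  0.    1.44 -2.5 ]
 tool shift to grasp target [ 1.000e-01 -1.300e+00  2.175e+02]
```

View pics/w7.png

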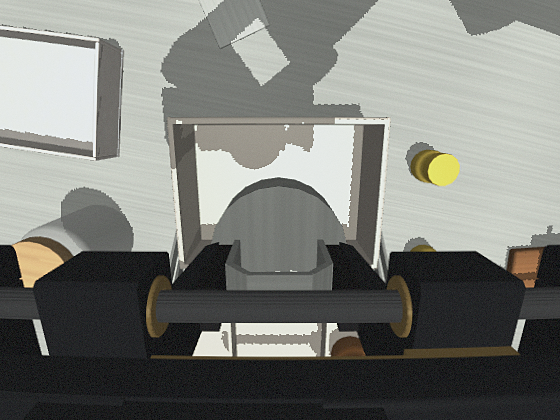

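View pics/s7.png

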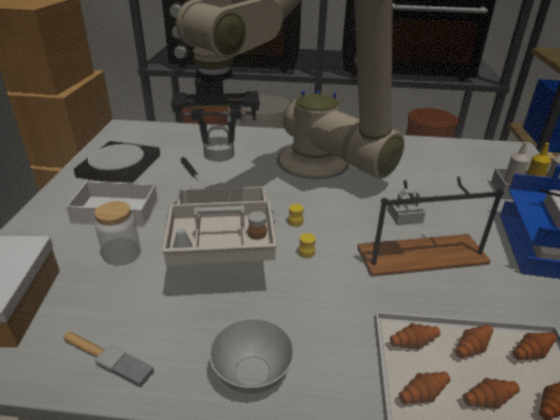

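Wrist view: the cutter is over the open compartment (rim at columns 172–388), clear of the tray behind it. Next I'll lower it.

>>> {"op": "arm_command", "data": {"plan": "1 0 -1 15 0;1 0 0 25 0;1 0 0 30 0;1 0 0 30 0;1 0 0 30 0;1 0 0 25 0;1 0 0 20 0;1 0 0 12 0;1 0 0 10 0;1 0 0 6 0;1 0 0 4 0;1 0 0 3 0;1 0 0 0 0;1 0 0 0 0"}}

```text
time: 19.85
eef_pos: [421.1, -221.1, 211.7]
tcp_rot: [-0.307, 3.126, -0.001]
ft_force: [0.6, 0.5, -1.5]
opening: 0.516
```

Run:
```python
from h import *
st()
```

```text
t 19.85 tcp [ 421.1 -221.1  211.7] xyaw -168.79 zax [ 0. -0. -1.] F [ 0.6  0.5 -1.5] op 0.516 q [-0.73  0.5   1.77  0.    0.87 -2.5 ]
```

>>> {"op": "arm_command", "data": {"plan": "1 0 0 2 0;1 0 0 2 0;1 0 0 1 0;1 0 0 1 0;1 0 0 0 0"}}

```text
time: 20.35
eef_pos: [421.1, -221.0, 205.3]
tcp_rot: [0.307, -3.126, -0.0]
ft_force: [-0.8, 0.0, -1.7]
opening: 0.519
```

>>> {"op": "arm_command", "data": {"plan": "1 0 0 0.7 0;1 0 0 0.7 0;1 0 0 0.6 0;1 0 0 0 0;1 0 0 0 0"}}

```text
time: 20.85
eef_pos: [421.1, -221.1, 204.4]
tcp_rot: [-0.307, 3.126, -0.001]
ft_force: [-3.3, 1.1, 12.5]
opening: 0.519
```

The floor is felt at TCP z 204.4, with 12.5 N and the cutter still held. Next I'll release, rise and go back over the handle.

>>> {"op": "arm_command", "data": {"plan": "1 0 0 -0.8 0;0.2 0 0 0 0;0.2 0 0 0 0;0.2 0 0 0 0;0.2 0 0 0 0;0.2 0 0 0 0;0.2 0 0 -10 0;0.2 0 0 -20 0;0.2 0 0 -25 0;0.2 0 0 -30 0;0 0 0 -35 0;0 0 0 -35 0;0 0 0 -35 0;0 0 0 -20 0;0 0 0 0 0"}}

```text
time: 22.35
eef_pos: [420.9, -220.8, 417.3]
tcp_rot: [-0.307, 3.122, -0.007]
ft_force: [0.5, -1.0, -0.9]
opening: 0.997
```

Run:
```python
from h import *
y=np.radians(BY)
st([591.5,-186.7,184])
s=snapshot("top");save(s,"t8");s=snapshot("wrist");save(s,"w8");w=cloud(s)
l=w.reshape(-1,3);X=np.array([np.cos(y),np.sin(y)]);Y=np.array([-X[1],X[0]])
l=np.c_[(l[:,:2]-BO)@X,(l[:,:2]-BO)@Y,l[:,2]]
g=l[(abs(l[:,0])<72)&(abs(l[:,1])<100)&(l[:,2]>25)&(l[:,2]<80)]
print(len(g),g.min(0),g.max(0))
```

```text
t 22.35 tcp [ 420.9 -220.8  417.3] xyaw -168.78 zax [ 0.005 -0.004 -1.   ] F [ 0.5 -1.  -0.9] op 0.997 q [-0.73  0.24  1.47 -0.    1.43 -2.5 ]
 tool shift to grasp target [-173.2    1.4   87. ]
2833 [-46.06730129 -65.33154428  25.50107814] [71.98585485 70.68239837 76.68513104]
```

View pics/w8.png

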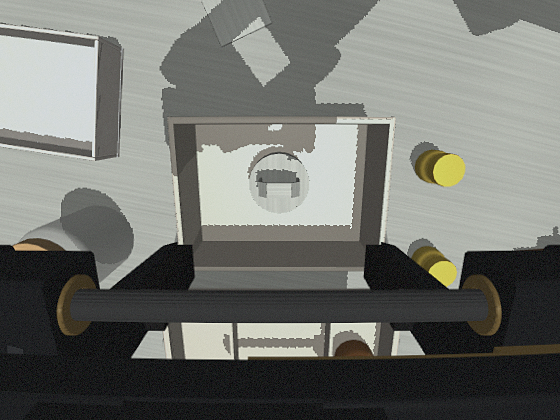

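View pics/t8.png

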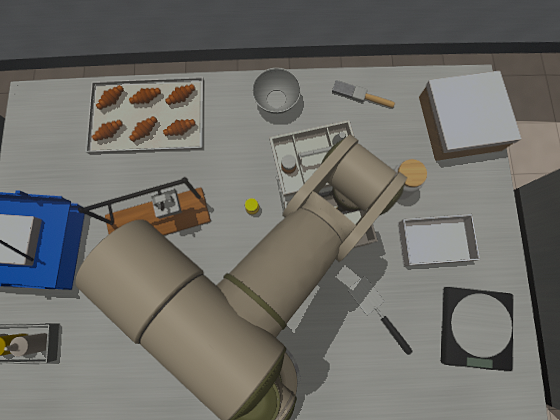

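Wrist view: the cutter stands upright at (280,182), near the middle of the compartment floor. Next I'll return to the handle.

>>> {"op": "arm_command", "data": {"plan": "0 -15 0 0 0;0 -30 0 0 0;0 -30 0 0 0;0 -30 0 0 0;0 -30 0 0 0;0 -25 1 0 0;0 -13 0 0 0;0 0 0 0 8.2;0 0 0 0 8.2;0 0 0 0 8.2;0 0 0 0 8.2;0 0 0 0 8.2;0 0 0 0 8.2;0 0 0 0 8.2;0 0 0 0 8.2;0 0 0 0 8.2;0 0 0 0 8.2;0 0 0 0 8;0 0 0 0 0"}}

```text
time: 24.35
eef_pos: [591.5, -186.0, 412.6]
tcp_rot: [-1.993, -2.425, 0.001]
ft_force: [0.2, -0.3, 0.5]
opening: 1.001
```

Run:
```python
from h import *
st([591.5,-186.7,184])
s=snapshot("wrist");save(s,"w9")
```

```text
t 24.35 tcp [ 591.5 -186.   412.6] xyaw 101.16 zax [-0.002  0.001 -1.   ] F [ 0.2 -0.3  0.5] op 1.001 q [-0.5   0.5   1.07  0.    1.57 -0.69]
 tool shift to grasp target [-1.1  0.3 81.6]
```

View pics/w9.png

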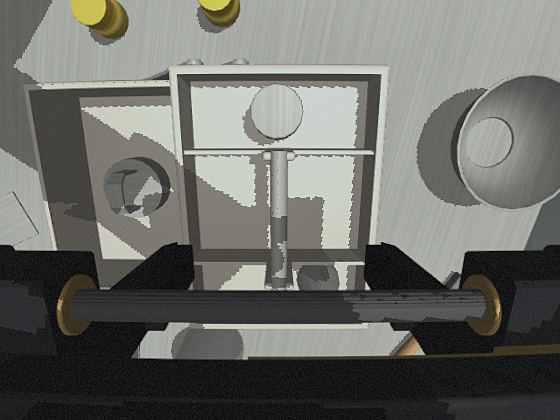

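The bar is centred between the fingers (column 279), and the cutter is in the compartment at (137,187). Next I'll go down and pinch.

>>> {"op": "arm_command", "data": {"plan": "0 0 0 15 0;0 0 0 20 0;0 0 0 20 0;0 0 0 15 0;0 0 0 11 0;1 0 0 0 0;1 0 0 0 0;1 0 0 0 0;1 0 0 0 0;1 0 0 0 0;1 0 0 0 0;1 0 0 0 0;1 0 0 0 0;1 0 0 0 0;1 0 0 0 0;1 0 0 0 0;1 0 0 0 0;1 0 0 0 0"}}

```text
time: 26.2
eef_pos: [590.7, -186.4, 333.2]
tcp_rot: [1.994, 2.427, 0.001]
ft_force: [3.1, 0.0, -0.7]
opening: 0.123
```

Run:
```python
from h import *
o,M=st();y=np.radians(BY)
d=(o["eef_pos"][:2]-np.array([426.4,-219.3]))@[np.cos(y),np.sin(y)]
q0=np.arccos(np.cos(.6)-d/115)-.6;print(d,q0)
q=np.linspace(q0,0,41);x=115*(np.cos(.6)-np.cos(.6+q));z=115*(np.sin(.6+q)-np.sin(.6))
print([f"{a:.1f} {b:.1f}" for a,b in zip(np.diff(x),-np.diff(z))])
```

```text
t 26.2 tcp [ 590.7 -186.4  333.2] xyaw 101.21 zax [ 0.001  0.    -1.   ] F [ 3.1  0.  -0.7] op 0.123 q [-0.5   0.56  1.21  0.    1.38 -0.69]
167.59615720804288 1.6549563235296647
['-3.7 -2.9', '-3.9 -2.8', '-4.0 -2.6', '-4.1 -2.4', '-4.2 -2.3', '-4.3 -2.1', '-4.4 -1.9', '-4.4 -1.7', '-4.5 -1.6', '-4.6 -1.4', '-4.6 -1.2', '-4.7 -1.0', '-4.7 -0.8', '-4.7 -0.6', '-4.7 -0.4', '-4.8 -0.2', '-4.8 -0.0', '-4.8 0.2', '-4.7 0.4', '-4.7 0.6', '-4.7 0.8', '-4.7 1.0', '-4.6 1.2', '-4.6 1.4', '-4.5 1.5', '-4.4 1.7', '-4.4 1.9', '-4.3 2.1', '-4.2 2.3', '-4.1 2.4', '-4.0 2.6', '-3.9 2.8', '-3.8 2.9', '-3.6 3.1', '-3.5 3.2', '-3.4 3.4', '-3.2 3.5', '-3.1 3.6', '-2.9 3.8', '-2.8 3.9']
```

>>> {"op": "arm_command", "data": {"plan": "1 0 -3.7 -2.9 0;1 0 -3.9 -2.8 0;1 0 -4 -2.6 0;1 0 -4.1 -2.4 0;1 0 -4.2 -2.3 0;1 0 -4.3 -2.1 0;1 0 -4.4 -1.9 0;1 0 -4.4 -1.7 0;1 0 -4.5 -1.6 0;1 0 -4.6 -1.4 0;1 0 -4.6 -1.2 0;1 0 -4.7 -1 0;1 0 -4.7 -0.8 0;1 0 -4.7 -0.6 0;1 0 -4.7 -0.4 0;1 0 -4.8 -0.2 0;1 0 -4.8 0 0;1 0 -4.8 0.2 0;1 0 -4.7 0.4 0;1 0 -4.7 0.6 0"}}

```text
time: 28.2
eef_pos: [502.5, -203.8, 358.8]
tcp_rot: [1.993, 2.427, 0.0]
ft_force: [1.2, 1.6, 7.3]
opening: 0.122
```

>>> {"op": "arm_command", "data": {"plan": "1 0 -4.7 0.8 0;1 0 -4.7 1 0;1 0 -4.6 1.2 0;1 0 -4.6 1.4 0;1 0 -4.5 1.5 0;1 0 -4.4 1.7 0;1 0 -4.4 1.9 0;1 0 -4.3 2.1 0;1 0 -4.2 2.3 0;1 0 -4.1 2.4 0;1 0 -4 2.6 0;1 0 -3.9 2.8 0;1 0 -3.8 2.9 0;1 0 -3.6 3.1 0;1 0 -3.5 3.2 0;1 0 -3.4 3.4 0;1 0 0 0 0;1 0 0 0 0"}}

```text
time: 30.0
eef_pos: [436.5, -217.0, 323.1]
tcp_rot: [-1.992, -2.425, 0.004]
ft_force: [-7.3, -3.5, 1.0]
opening: 0.122
```

Run:
```python
from h import *
st([426.4,-219.3,160.7])
```

```text
t 30.0 tcp [ 436.5 -217.   323.1] xyaw 101.2 zax [-0.005  0.    -1.   ] F [-7.3 -3.5  1. ] op 0.122 q [-0.7   0.35  1.6  -0.    1.19 -0.9 ]
 tool shift to grasp target [-0.5 -9.6 15.4]
```

>>> {"op": "arm_command", "data": {"plan": "1 0 -3.2 3.5 0;1 0 -3.1 3.6 0;1 0 -2.9 3.8 0;1 0 -1.4 2 0;1 0 0 0 0;1 0 0 0 0"}}

```text
time: 30.6
eef_pos: [426.2, -219.0, 310.2]
tcp_rot: [-1.992, -2.425, 0.003]
ft_force: [-6.5, -3.1, 1.8]
opening: 0.127
```

Run:
```python
from h import *
st([426.4,-219.3,160.7])
```

```text
t 30.6 tcp [ 426.2 -219.   310.2] xyaw 101.21 zax [-0.004  0.    -1.   ] F [-6.5 -3.1  1.8] op 0.127 q [-0.72  0.36  1.64 -0.    1.15 -0.92]
 tool shift to grasp target [-0.5  0.7  2.5]
```

>>> {"op": "arm_command", "data": {"plan": "1 0 -1 1 0;1 0 -1 1 0;1 0 0 0 0;1 0 0 0 0"}}

```text
time: 31.0
eef_pos: [425.1, -219.1, 309.5]
tcp_rot: [1.993, 2.427, 0.0]
ft_force: [-0.8, 2.6, 12.5]
opening: 0.119
```

>>> {"op": "arm_command", "data": {"plan": "1 0 -1 1 0;1 0 -1 0 0;1 0 0 0 0;1 0 0 0 0"}}

```text
time: 31.4
eef_pos: [424.1, -219.2, 309.4]
tcp_rot: [1.991, 2.424, 0.005]
ft_force: [7.9, 7.4, 14.2]
opening: 0.121
```

>>> {"op": "arm_command", "data": {"plan": "1 0 -1 1 0;1 0 -1 1 0;1 0 0 0 0;1 0 0 0 0"}}

```text
time: 31.8
eef_pos: [423.1, -219.4, 308.9]
tcp_rot: [1.988, 2.42, 0.009]
ft_force: [14.7, 13.5, 24.2]
opening: 0.12
```

Run:
```python
from h import *
st()
s=snapshot("scene");save(s,"s10");w=cloud(s).reshape(-1,3)
y=np.radians(BY);X=np.array([np.cos(y),np.sin(y)]);Y=np.array([-X[1],X[0]])
for n,l in (("now",w),("start",cloud(pickle.load(open("scene0.pkl","rb"))).reshape(-1,3))):
    l=np.c_[(l[:,:2]-BO)@X,(l[:,:2]-BO)@Y,l[:,2]]
    up=l[(abs(l[:,0]-80)<10)&(abs(l[:,1])<100)&(l[:,2]>95)&(l[:,2]<118)];lo=l[(abs(l[:,0]-80)<10)&(abs(l[:,1])<100)&(l[:,2]>20)&(l[:,2]<75)]
    a=l[(abs(l[:,0]-80)<14)&(abs(l[:,1])<100)]
    print(n,"tray wall x",np.median(up[:,0]),"bin wall x",np.median(lo[:,0]),"top z",np.percentile(a[:,2],[95,98,99.5]))
```

```text
t 31.8 tcp [ 423.1 -219.4  308.9] xyaw 101.2 zax [ 0.011 -0.002 -1.   ] F [14.7 13.5 24.2] op 0.12 q [-0.73  0.35  1.65  0.01  1.13 -0.93]
now tray wall x 77.67871334123794 bin wall x 78.0400801450495 top z [248.82698165 250.76870302 398.47787421]
start tray wall x 78.08190392099213 bin wall x 78.06805000902081 top z [122.93232513 125.09148108 126.06120785]
```

The tray's back wall is flush with the bin wall as at the start, and the stop is felt. Next I'll release and rise.

>>> {"op": "arm_command", "data": {"plan": "0 0 0 0 0;0 0 0 0 0;0 0 0 0 0;0 0 0 0 0;0 0 0 0 0;0 0 0 0 0;0 0 0 -10 0;0 0 0 -25 0;0 0 0 -30 0;0 0 0 -35 0;0 0 0 -35 0;0 0 0 0 0"}}

```text
time: 33.05
eef_pos: [421.2, -219.8, 445.6]
tcp_rot: [1.988, 2.421, -0.001]
ft_force: [-0.2, -0.2, 0.9]
opening: 1.001
```

Run:
```python
from h import *
st()
s=snapshot("wrist");save(s,"w11")
s=snapshot("scene");save(s,"s11")
y=np.radians(BY);X=np.array([np.cos(y),np.sin(y)]);Y=np.array([-X[1],X[0]])
W=cloud(s)
for t in ["square_cutter","nozzle","jar","carton","canister"]:
    for r in regions_of(s,t)[:3]: print(t,round(r["confidence"],2),np.round(r["location"]),np.round(np.nanmedian(W[r["mask"]],0)))
for n,l in (("now",W.reshape(-1,3)),("start",cloud(pickle.load(open("scene0.pkl","rb"))).reshape(-1,3))):
    l=np.c_[(l[:,:2]-BO)@X,(l[:,:2]-BO)@Y,l[:,2]]
    f=lambda x0,z0,z1,yy=100:l[(abs(l[:,0]-x0)<10)&(abs(l[:,1])<yy)&(l[:,2]>z0)&(l[:,2]<z1)]
    print(n,"tray wall",np.median(f(80,95,118)[:,0]),"bin",np.median(f(80,20,75)[:,0]),"rim top",np.percentile(f(80,100,140)[:,2],97),"handle",np.median(f(2,150,175,45),0))
```

```text
t 33.05 tcp [ 421.2 -219.8  445.6] xyaw 101.21 zax [ 0.007 -0.006 -1.   ] F [-0.2 -0.2  0.9] op 1.001 q [-0.73  0.22  1.42 -0.    1.5  -0.93]
square_cutter 0.76 [405. 209.] [499. 214. 149.]
nozzle 0.74 [191. 202.] [ 488. -286.  122.]
nozzle 0.59 [218. 201.] [ 431. -224.  102.]
nozzle 0.4 [252. 191.] [ 424. -141.  120.]
jar 0.83 [252. 191.] [ 424. -141.  120.]
jar 0.52 [296. 217.] [378. -35.  32.]
carton 0.82 [111. 201.] [ 330. -562.   27.]
carton 0.72 [252. 193.] [ 424. -141.  119.]
canister 0.79 [118. 236.] [ 575. -430.   88.]
now tray wall 77.97434756582214 bin 78.02051812885708 rim top 125.95631662249883 handle [2.10516745e+00 4.15023527e-02 1.62890330e+02]
start tray wall 78.08190392099213 bin 78.06805000902081 rim top 125.92461345301062 handle [2.16231444e+00 3.54544933e-02 1.62842959e+02]
```

View pics/s11.png

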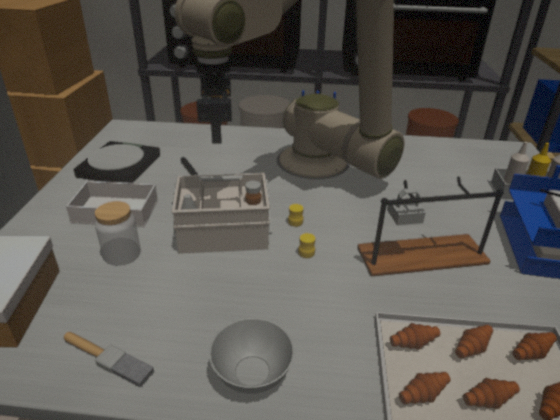

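View pics/w11.png

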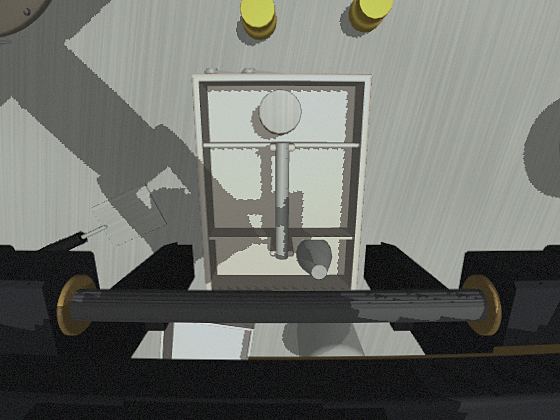

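The tray is home: wall, rim and handle all match the start within 0.2 mm. The jar is at (252,191), the nozzle at (190,202) and the square cutter at (405,209), all in place, and the arm is clear. I'll hand it in.

```bash
python3 -c "
from station import *
print(sign_off())"
```

```text
the job is handed in; nothing more can be done
None
```

The round cutter is packed in the bottom compartment, the tray is fully home, and I handed the job in at about 33 s. Hand-in gives no verdict, so what follows is my own checks.

**What I did:** I pinched the bar handle and swung the tray up to about 1.65 rad. I lifted the round cutter off hook0 and set it on the compartment floor, still gripped, with about 12.5 N of floor contact felt. I then released it, swung the tray back to its stop and backed off.

**Last checks:**
- **Tray:** back wall, rim and handle match the start picture within 0.2 mm.
- **Round cutter:** standing upright near the centre of the floor, last seen just before the tray was closed over it.
- **Nozzle and jar:** both still in the tray's end cells.
- **Square cutter, carton and canister:** within about 3 mm of where they started, close to the measuring error.
- **Arm:** clear above the box, with wrist force about zero.

No check failed. The networks gave some extra reports, such as yellow look-alike jars and tray parts labelled as other things. I ruled those out against the pictures.

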